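# Pull the smart plug and show its pins to the electrician

### The job

The laundry circuit is off. Pull the white smart plug with the green ring straight up out of the counter's socket block, leaving the other two plug-in units in their sockets, and hold it up to the front camera of the phone on its stand so that the electrician on the video call can check its pins for scorching: both pins pointing straight at the lens, in line with it, their tips about 12 cm away from it. Finish while still holding it there, steady in the air, and do not knock the phone or the other things on the counter.

Things in the scene. Friction and masses are not known exactly. Their poses are not given: they have to be found in the camera images.
- smart_plug: White smart plug in one of the block's sockets, 50 to 110 g. Round body 46 mm wide, 42 mm tall above the socket face; green ring near the top, outlet in its top. Below: 37 mm foot 17 mm deep in the recess, two steel pins 19 mm apart reaching 35.5 mm below the body. Origin: centre of the body's underside, at the block's face when seated; z from pins to outlet (up when seated), y through both pins.
- pin_tips (a point): The point midway between the tips of the smart plug's two pins, 35.5 mm from the plug's origin along its -z. Axes as smart_plug.
- block: Grey power block fixed to the counter, 80 (x) x 222 (y) x 52 mm high, conduit elbow at +y out to 160 mm. Three sockets on top, 71 mm apart along y. Sprung clips hold each plug: pulling straight up takes roughly 10 to 15 N, they let go within 8 mm; pins are clear 36 mm up. Between units 25 mm gaps along y; +x and -x sides free. Origin: centre of the underside, z up.
- night_light: Plug-in night light: white disc 45 mm in diameter with an amber dome, 36 mm above the block's face, with the same foot and pins. In another socket, to stay there. Origin and axes like the smart plug's.
- usb_charger: Black plug-in USB charger, 44 mm square and 36 mm high above the block's face, with the same foot and pins. In another socket, to stay there. Origin and axes like the smart plug's.
- phone_stand: Low aluminium desk stand with a phone in it, loose on the counter, 0.73 kg together; base 125 (x) x 95 (y) mm, 123 mm high. Left or right of the block. Origin: underside of the base, 5 mm nearer -x than its centre; the screen faces up and to -x, its lower edge at the -x side, leaning 35 degrees from flat.
- lens (a point): The phone's front camera, a small round lens in the middle of the screen's upper edge, about 119 mm above the counter. z points straight out of the screen, the way the lens looks (up, tilted 35 degrees from vertical to the stand's -x side); x up along the screen, y across it. Phone 74 x 154 x 8 mm.
- detergent_jug: Purple detergent jug with an orange cap, 95 by 155 mm, 247 mm high, loose, left side of the counter. Origin: centre of its underside.
- spray_bottle: Light blue spray bottle with a green trigger head, 68 mm in diameter, 219 mm high, loose, right side of the counter. Origin: centre of its underside.
- dosing_cup: Pale dosing cup, 64 mm in diameter, 55 mm high, loose, near the far edge. Origin: centre of its underside.
- screwdriver: Screwdriver with a red handle, 190 mm long, lying loose on the left, nearer the robot. Origin: on its underside.
- stain_jar: Jar with a blue cap, 76 mm in diameter, 85 mm high, loose, near right. Origin: centre of its underside.
- laundry_brush: Wooden laundry brush, 50 by 110 mm, 36 mm high, loose, bristles up, near the far edge. Origin: centre of its underside.

How it is judged (in metres and radians):
On the way:
1. the smart plug is pulled up in the fingers until its pins are clear of the socket (z of smart_plug in the frame of block above 0.088 m and contact force between the fingers and smart_plug above 0.5 N), for 0.05 s.
At the end, for the whole second after the job is handed in: Held in the air by the fingers alone, at rest: pins pointing at the lens within 0.25 rad, their tips within 25 mm of its axis either way and 95 to 145 mm from it; night light and USB charger still seated (moved under 6 mm), phone stand upright and moved under 15 mm (x of pin_tips in the frame of lens between -0.025 and 0.025 m and y of pin_tips in the frame of lens between -0.025 and 0.025 m and z of pin_tips in the frame of lens between 0.095 and 0.145 m and z of smart_plug in the frame of lens above 0.12 m and angle between the z axis of smart_plug and the z axis of lens, either way round below 0.25 rad and height (world z) of smart_plug above 0.18 m and contact force between the fingers and smart_plug above 1 N and contact force between smart_plug and phone_stand below 0.1 N and contact force between smart_plug and block below 0.1 N and linear speed of smart_plug below 0.03 m/s and angular speed of smart_plug below 0.3 rad/s and distance of each of night_light, usb_charger from where it was at the start of the episode below 0.006 m and distance of phone_stand from where it was at the start of the episode below 0.015 m and angle between phone_stand's own z axis and vertical below 0.1 rad); the arm keeps its last pose, push and grip.
It fails at once if the smart plug is wrenched sideways in its socket (over 0.3 rad before its pins are clear) (z of smart_plug in the frame of block below 0.085 m and angle between the z axis of smart_plug and the z axis of block, either way round above 0.3 rad).
It fails at once if the smart plug is dropped or set down on the counter (height (world z) of smart_plug below 0.04 m).
It fails at once if another unit is pulled from its socket (distance of any of night_light, usb_charger from where it was at the start of the episode above 0.006 m).
It fails at once if the phone stand is knocked (distance of phone_stand from where it was at the start of the episode above 0.015 m or angle between phone_stand's own z axis and vertical above 0.1 rad).
It fails at once if something else on the counter is knocked over or shoved (over 30 mm) (distance of any of detergent_jug, spray_bottle, dosing_cup, screwdriver, stain_jar, laundry_brush from where it was at the start of the episode above 0.03 m).
It also fails if it takes over 40 s, if anything falls off the work surface, if the arm or the gripper's body presses on something with over 40 N, if the wrist force passes 120 N, or if a joint passes its speed limit or range.

### The arm

A 6-joint arm with a two-finger parallel gripper is mounted at the origin on the work surface. World frame = base frame: x ahead of the robot, y to its left, z up, the work surface at z = 0. Lengths are in mm, angles in rad, forces in N, time in s.
With the tool pointing down it reaches from about 300 to 775 mm from the base axis. Payload 14.6 kg.
Tool frame: the origin (TCP) lies on the centre line of the jaws, within the pads' length; the fingertips stand 19 mm ahead of it and the grasp point (between the pads) is the TCP (bot.tip_reach is the distance from the TCP to the fingertips, in mm); z points along the fingers, y is the line along which they close (so a half turn about z gives the same grasp; the last joint's range is limited). The gripper opens to 85 mm and grips with 20 to 120 N. Pads are 22 mm wide; open, the fingers measure 114 mm over their backs; the gripper's body (76 mm by 85 mm) begins 54 mm behind the grasp point. The pads swing forward as they close: fully open they stand 13 mm farther back than shut.
Start: joints at [1.261, 0.3, 1.521, -0, 1.321, -0.067], TCP at [132.23, 533.858, 212.781] pointing down, gripper open.
Joint ranges: [-3.03, 3.03], [-0.79, 2.21], [0.23, 2.52], [-1.04, 4.18], [0, 3.07], [-2.55, 2.55]. Speed limits (rad/s): [2.22, 2.22, 2.57, 3.14, 3.14, 3.14].

### API

Orientations are given as a unit quaternion [w, x, y, z].
In Python, from rig import bot gives the robot as it stands. Calls block until the motion is done:
- bot.move_to(position, orientation): joint-space move of the TCP to a pose.
- bot.servo_line(position, attitude=None, speed=150, until_force=None): straight line of the TCP; attitude=None keeps the orientation; speed is the mean speed in mm/s. With until_force (N) it stops when the force on the tool has changed by that much, and returns True; else False.
- bot.move_joints(angles): joint-space move.
- bot.move_gripper(opening, grip_force=None): finger opening in mm; grip_force is the grip in N (None keeps the last); returns when the fingers have stopped.
- bot.dwell(seconds).
- bot.ik(position, orientation): joint angles nearest the present ones, or None.
- bot.read_state(): the state.
- bot.read_camera(name): name is "scene" or "top" or "wrist"; returns a dict with "image" (400x640x3 uint8, blue, green, red), "depth" (400x640 float32, mm along the optical axis (not along the pixel's ray), 0 where there is no reading), "fovy" (degrees; the focal length in pixels is half the picture's height over the tangent of half this angle, whatever the lens; pixels are square), "cx", "cy" (the principal point, pixels), "eye" and "attitude" of the camera in the world; the wrist camera has in their place "mount" (4x4, takes a point from camera to tool coordinates, whose origin is the TCP and whose axes are the flange's). Camera axes: x right, y down, z forward; pixel columns grow to the right and rows downward; lengths in mm; the calibration is good to about 2 mm. A picture is of the moment at which its call begins: read the wrist's pose just before it.
A pose or a line that the arm cannot do raises bot.MotionError and nothing moves.
- bot.finish_job(): hands the job in; it is judged then, once.
The state is a dict: "clock": time; "joint_positions": joint angles; "qvel": joint speeds; "effort": joint torques, N m; "ee_pos": TCP position; "tool_rot": TCP orientation; "ft_force": force on the tool from outside, world axes, zero at the start; "moment": the same for the moment, N m; "grip_width": finger opening in mm; "grip_force": force on a finger pad.
Only numpy, scipy, OpenCV 4.12 (cv2) and the standard library are available. Lean on these libraries where they do the work, as an engineer would, in place of code of your own. Each camera call takes 0.05 s, during which the arm holds its last target. There are 200 camera calls.

## Working session

There is one attempt and no reset: what is moved stays moved. The work goes in short steps, each a Python script; the robot and the scene stay as the last script left them, time stands still between calls to the robot, and variables do not carry over. Pictures are saved under pics/ and viewed, at most 10 in all, crops included, and the job is handed in when it is done.

```bash
ls; mkdir -p pics
cat > h.py <<'E'
import numpy as np, cv2
from scipy.spatial.transform import Rotation as R
from rig import bot
def rot(q): return R.from_quat([q[1],q[2],q[3],q[0]])
def quat(r):
    q=r.as_quat(); return [q[3],q[0],q[1],q[2]]
def snap(n):
    s=bot.read_state(); c=bot.read_camera(n)
    if 'mount' in c:
        T=np.eye(4); T[:3,:3]=rot(s['tool_rot']).as_matrix(); T[:3,3]=s['ee_pos']; T=T@np.array(c['mount'])
    else:
        T=np.eye(4); a=np.array(c['attitude']); T[:3,:3]=a if a.shape==(3,3) else rot(a).as_matrix(); T[:3,3]=c['eye']
    c['T']=T; return c
def cloud(c):
    d=c['depth']; f=200/np.tan(np.radians(c['fovy'])/2)
    v,u=np.mgrid[0:400,0:640]
    P=np.stack([(u-c['cx'])*d/f,(v-c['cy'])*d/f,d],-1)
    return P@c['T'][:3,:3].T+c['T'][:3,3]
E
python3 - <<'E'
from h import *
for n in ['scene','top']:
    c=snap(n); cv2.imwrite(f'pics/{n}.png',c['image']); np.save(n+'.npy',cloud(c)); print(n,c['T'].round(2).tolist(),c['fovy'])
print(bot.read_state())
E
```

```text
pics
scene [[0.23, 0.53, -0.82, 1778.1], [0.97, -0.13, 0.19, -280.71], [-0.0, -0.84, -0.54, 890.78], [0.0, 0.0, 0.0, 1.0]] 44.23535120602046
top [[0.01, -1.0, 0.1, 424.01], [-1.0, -0.01, 0.01, 12.68], [-0.01, -0.1, -1.0, 1485.16], [0.0, 0.0, 0.0, 1.0]] 50.169670449231695
{'clock': 0.1, 'joint_positions': array([ 1.26138150e+00,  3.00415704e-01,  1.52152706e+00, -4.30131238e-06,
        1.32068361e+00, -6.65941194e-02]), 'qvel': array([-3.27021898e-04, -1.31149041e-03, -3.31204474e-03, -3.12818649e-04,
        7.86859755e-04,  1.79353089e-07]), 'effort': array([ 1.40052784e-03, -5.44388759e+01, -3.62365651e+01, -8.08490222e-05,
        3.06535279e-03,  1.54779325e-06]), 'ee_pos': array([132.17415043, 533.64749365, 212.27456095]), 'tool_rot': array([-9.45538614e-05,  1.21111752e-01,  9.92638744e-01, -5.08142118e-04]), 'ft_force': array([-0.49120326,  0.4555153 ,  0.10771725]), 'moment': array([ 0.01697424,  0.05202014, -0.01739913]), 'grip_force': 0.0, 'grip_width': 85.58943447748922}
```

View pics/top.png

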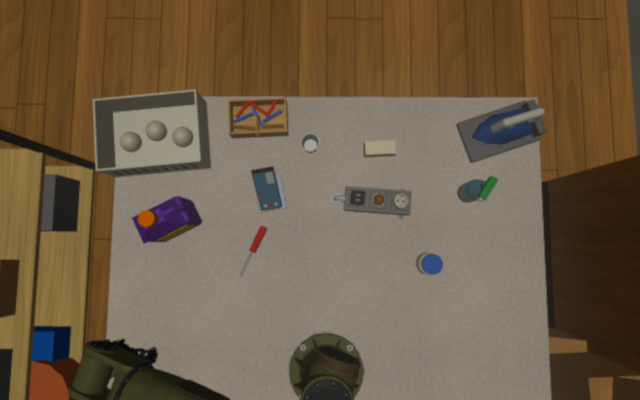

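View pics/scene.png

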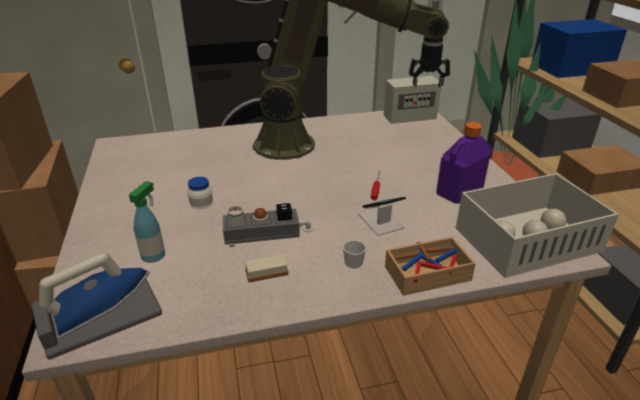

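The top view shows the smart plug at (401,201), the night light at (379,199), the charger at (357,198) and the phone at (268,190). The phone's upper edge is at the top of the picture (+x). Next I'll take closer wrist views of both.

Run:
```python
from h import *
P=np.load('top.npy')
for u,v in [(401,201),(379,199),(357,198),(268,190),(262,172),(270,206)]: print((u,v),np.median(P[v-2:v+3,u-2:u+3].reshape(-1,3),0).round(0))
c=snap('wrist'); print(np.array(c['mount']).round(3).tolist(),c['fovy'])
p=P[201,401]; q=P[190,268]
down=R.from_matrix(np.array([[1,0,0],[0,-1,0],[0,0,-1.]]))
# tool y ~ world x variant
for yaw in (0,90,-90,180):
    o=quat(R.from_euler('z',yaw,degrees=True)*down)
    print(yaw,bot.ik([p[0],p[1],330],o), bot.ik([q[0]-60,q[1],400],o))
```

```text
(401, 201) [ 565. -245.   80.]
(379, 199) [ 570. -171.   88.]
(357, 198) [573. -99.  87.]
(268, 190) [599. 195.  78.]
(262, 172) [653. 211. 117.]
(270, 206) [548. 192.  45.]
[[0.001, -0.956, -0.294, 75.666], [1.0, 0.0, 0.001, 0.711], [-0.001, -0.294, 0.956, -159.966], [0.0, 0.0, 0.0, 1.0]] 62.04990382802286
0 [-4.68780643e-01  4.00805787e-01  1.11998526e+00 -4.44089210e-16
  1.62080160e+00  1.10201568e+00] [ 2.83984729e-01  2.96943901e-01  1.10147177e+00 -4.44089210e-16
  1.74317698e+00  1.85478106e+00]
90 [-4.68780643e-01  4.00805787e-01  1.11998526e+00 -4.44089210e-16
  1.62080160e+00 -4.68780643e-01] [ 2.83984729e-01  2.96943901e-01  1.10147177e+00 -4.44089210e-16
  1.74317698e+00  2.83984729e-01]
-90 None None
180 [-4.68780643e-01  4.00805787e-01  1.11998526e+00 -4.44089210e-16
  1.62080160e+00 -2.03957697e+00] [ 2.83984729e-01  2.96943901e-01  1.10147177e+00 -4.44089210e-16
  1.74317698e+00 -1.28681160e+00]
```

Run:
```python
from h import *
down=R.from_matrix(np.array([[1,0,0],[0,-1,0],[0,0,-1.]]))
o=quat(R.from_euler('z',90,degrees=True)*down)
bot.move_to([620,200,270],o); bot.dwell(.3)
c=snap('wrist'); np.save('phone.npy',cloud(c)); cv2.imwrite('pics/phone.png',c['image'])
bot.move_to([565,-245,230],o); bot.dwell(.3)
c=snap('wrist'); np.save('plug.npy',cloud(c)); cv2.imwrite('pics/plug.png',c['image'])
print(bot.read_state()['clock'])
```

```text
4.6333
```

View pics/phone.png

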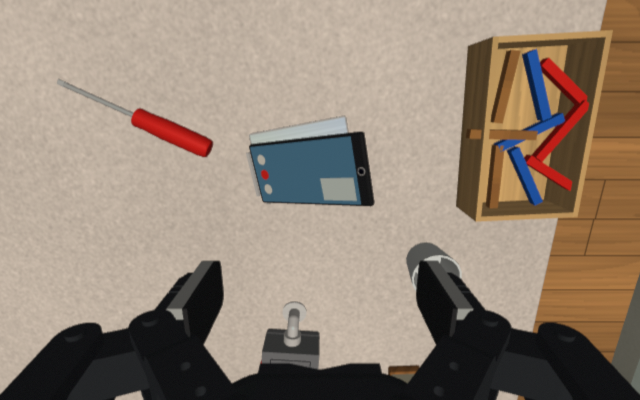

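View pics/plug.png

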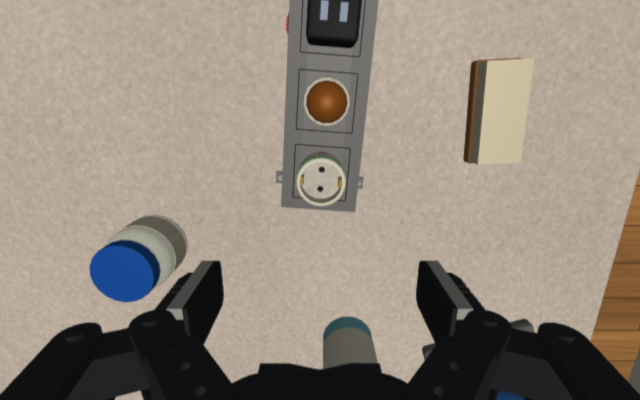

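The lens is at (361,171) in the phone view. The plug's top is centred at (321,181) with nothing near its ±x sides, and the brush and jar are well clear.

Run:
```python
from h import *
A=np.load('phone.npy'); B=np.load('plug.npy')
print('lens',A[171,361].round(1), np.median(A[168:175,358:365].reshape(-1,3),0).round(1))
poly=np.array([[258,150],[358,137],[368,200],[268,200]])
m=np.zeros((400,640),np.uint8); cv2.fillPoly(m,[poly],1)
Q=A[m>0]; Q=Q[Q[:,2]>20]; ctr=np.median(Q,0)
for _ in range(4):
    _,_,V=np.linalg.svd(Q-Q.mean(0),full_matrices=False); n=V[2]*np.sign(V[2][2]); d=(Q-Q.mean(0))@n; Q=Q[abs(d)<max(2*d.std(),1)]
print('n',n.round(3),np.degrees(np.arccos(n[2])),d.std(),len(Q))
for u,v in [(361,136),(371,203),(255,150),(270,199)]: print('corner',A[v,u].round(0))
z=B[...,2]
u,v=np.meshgrid(range(640),range(400))
for nm,(a,b) in {'plug':(321,181),'nl':(327,101)}.items():
    s=(abs(u-a)<32)&(abs(v-b)<32)&(z>(90 if nm=='plug' else 66))&(z<100)
    p=B[s]; (x,y),r=cv2.minEnclosingCircle(p[:,:2].astype(np.float32)); print(nm,p.mean(0).round(1),p[:,:2].min(0).round(1),p[:,:2].max(0).round(1),x,y,r,np.percentile(z[s],[5,50,95]))
print(B[200,300],B[202,345],B[130,305])
```

```text
lens [659.1 211.3 117.9] [659.1 211.3 118.3]
n [-0.563 -0.105  0.819] 34.966119600003985 0.49151908497422786 5274
corner [658. 244. 120.]
corner [670. 180. 119.]
corner [544. 220.  39.]
corner [559. 161.  43.]
plug [ 565.7 -240.1   92.3] [ 543.1 -263.3] [ 588.4 -217.9] 565.8159790039062 -240.8548583984375 23.046308517456055 [90.68143108 92.43264312 93.63048419]
nl [ 570.8 -169.8   81.7] [ 552.4 -188.8] [ 590.2 -150.5] 571.3026123046875 -170.19664001464844 20.32597541809082 [73.73241792 82.79066619 86.56289979]
[ 544.05396554 -270.85220878   50.45577938] [ 592.0867859 -273.0122037   50.4704401] [ 550.23091298 -197.61604663   50.56787371]
```

Run:
```python
from h import *
down=R.from_matrix(np.array([[1,0,0],[0,-1,0],[0,0,-1.]]))
o=quat(R.from_euler('z',86,degrees=True)*down)
bot.move_to([565.8,-240.8,160],o)
print(bot.servo_line([565.8,-240.8,77],speed=80,until_force=15))
bot.move_gripper(30,70); s=bot.read_state(); print(s['ee_pos'],s['grip_width'],s['grip_force'],s['ft_force'],s['moment'])
p=s['ee_pos']
if s['grip_width']>40:
    for dz,sp in ((10,20),(60,60),(150,120)):
        bot.servo_line([565.8,-240.8,77+dz],speed=sp)
        s=bot.read_state(); print(s['ee_pos'],s['grip_width'],s['grip_force'],s['ft_force'],s['clock'])
    bot.dwell(.2); c=snap('wrist'); np.save('held.npy',cloud(c)); cv2.imwrite('pics/held.png',c['image'])
    n=np.array([-.563,-.105,.819]); n/=np.linalg.norm(n)
    d=np.array([0,0,-1.]); ax=np.cross(d,-n); ax/=np.linalg.norm(ax)
    q=R.from_rotvec(ax*np.arccos(d@-n))*rot(o)
    t=np.array([659.1,211.3,118.3])+n*180
    print(t,q.apply([0,0,1]),bot.ik(t+n*60,quat(q)),bot.ik(t,quat(q)))
```

```text
False
[ 565.80588652 -240.82188962   77.0284985 ] 29.90340296529355 0.0 [-0.45644339 -0.30876211 -0.42331213] [0.00911203 0.00792302 0.0319619 ]
```

Run:
```python
from h import *
s=bot.read_state(); print(s['ee_pos'],s['grip_width'],s['grip_force'],s['ft_force'],s['tool_rot'])
c=snap('wrist'); a=c['image']; B=cloud(c); np.save('w2.npy',B)
b=snap('scene')['image'][150:270,180:360]
cv2.imwrite('pics/w2.png',np.hstack([cv2.resize(a,(480,300)),cv2.resize(b,(315,210))[:,:].copy() if 0 else cv2.copyMakeBorder(cv2.resize(b,(315,210)),0,90,0,0,0)]))
```

```text
[ 565.80588652 -240.82188962   77.0284985 ] 29.90340296529355 0.0 [-0.45644339 -0.30876211 -0.42331213] [2.50726210e-05 7.31357700e-01 6.81994072e-01 9.91354708e-06]
```

View pics/w2.png

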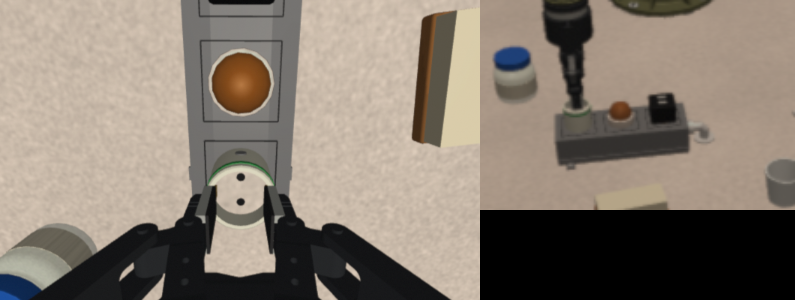

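Run:
```python
from h import *
B=np.load('w2.npy'); k=4/3
for u,v in [(240,195),(240,215),(240,83),(208,235),(210,200),(268,200),(272,230),(190,260),(290,260)]:
    U,V=int(u*k),int(v*k); print((u,v),B[V,U].round(1))
c=snap('top'); P=cloud(c); cv2.imwrite('pics/t2.png',np.hstack([cv2.resize(c['image'][160:240,330:450],(780,520),interpolation=cv2.INTER_CUBIC)]))
c=snap('scene'); P=cloud(c)
m=(abs(P[...,0]-566)<120)&(abs(P[...,1]+241)<22)&(P[...,2]>54)&(P[...,2]<150)
v,u=np.where(m); 
for i in range(0,len(v),max(1,len(v)//25)): print(u[i],v[i],P[v[i],u[i]].round(0),c['image'][v[i],u[i]])
```

```text
(240, 195) [ 565.3 -245.8   78.1]
(240, 215) [ 564.2 -261.3   78.2]
(240, 83) [ 570.6 -169.4   86. ]
(208, 235) [ 550.  -238.4  132.7]
(210, 200) [ 550.4 -227.5  117.1]
(268, 200) [ 581.3 -229.9  116.7]
(272, 230) [ 581.1 -237.4  132.9]
(190, 260) [ 550.3 -221.9  169. ]
(290, 260) [ 582.8 -223.2  170.1]
238 199 [ 591. -232.  143.] [52 57 64]
233 203 [ 613. -247.  146.] [17 17 17]
237 204 [ 588. -236.  125.] [52 57 59]
233 206 [ 594. -248.  124.] [25 26 27]
234 207 [ 589. -245.  117.] [21 21 21]
232 208 [ 596. -251.  119.] [52 56 58]
229 209 [ 554. -259.   90.] [ 87 100 106]
241 209 [ 565. -225.   92.] [ 97 111 118]
238 210 [ 586. -235.  103.] [61 68 72]
235 211 [ 591. -244.  105.] [29 31 33]
233 212 [ 593. -250.  103.] [70 78 83]
231 213 [ 582. -256.   94.] [128 146 158]
229 214 [ 580. -261.   90.] [70 86 85]
241 214 [ 579. -227.   84.] [59 81 67]
239 215 [ 586. -234.   85.] [51 77 57]
236 216 [ 588. -243.   85.] [55 78 62]
233 217 [ 591. -251.   85.] [76 90 93]
230 218 [ 580. -260.   76.] [75 86 91]
242 218 [ 581. -226.   71.] [76 87 92]
239 219 [ 584. -235.   70.] [81 93 99]
237 220 [ 591. -241.   73.] [ 82  94 100]
234 221 [ 587. -250.   68.] [79 91 97]
232 222 [ 585. -256.   64.] [77 88 94]
231 223 [ 580. -259.   58.] [76 87 92]
232 224 [ 587. -257.   59.] [77 87 93]
236 225 [ 589. -246.   55.] [82 93 98]
233 229 [ 611. -256.   57.] [75 79 84]
```

View pics/t2.png

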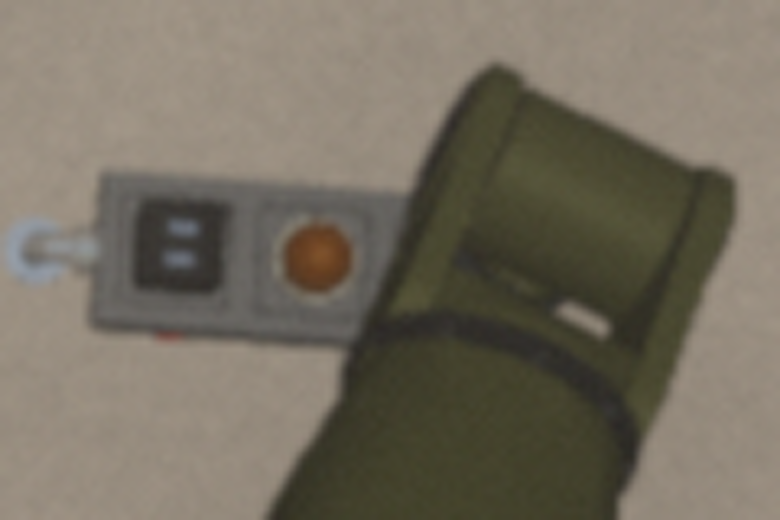

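Run:
```python
from h import *
print(bot.tip_reach)
s=bot.read_state(); c=snap('wrist'); B=cloud(c)
L=rot(s['tool_rot']).inv().apply(B.reshape(-1,3)-s['ee_pos']).reshape(400,640,3)
dark=(c['image'].max(2)<75)&(abs(L[...,1])<60)&(abs(L[...,0])<25)&(L[...,2]<5)
for side in(-1,1):
    q=L[dark&(L[...,1]*side>0)]; i=np.argsort(-q[:,2])[:400:40]; print(q[i].round(0).tolist())
cv2.imwrite('pics/w3.png',cv2.resize(c['image'][200:400,220:420],(600,600),interpolation=cv2.INTER_CUBIC))
```

```text
19.0
[[-13.0, -0.0, -0.0], [8.0, -1.0, -2.0], [-6.0, -15.0, -19.0], [-1.0, -15.0, -23.0], [5.0, -15.0, -25.0], [1.0, -15.0, -27.0], [8.0, -27.0, -29.0], [13.0, -17.0, -30.0], [12.0, -16.0, -31.0], [13.0, -16.0, -33.0]]
[[-13.0, 1.0, -0.0], [8.0, 1.0, -2.0], [-8.0, 15.0, -19.0], [12.0, 16.0, -24.0], [8.0, 23.0, -26.0], [8.0, 26.0, -28.0], [7.0, 15.0, -29.0], [8.0, 26.0, -30.0], [1.0, 15.0, -32.0], [12.0, 15.0, -33.0]]
```

View pics/w3.png

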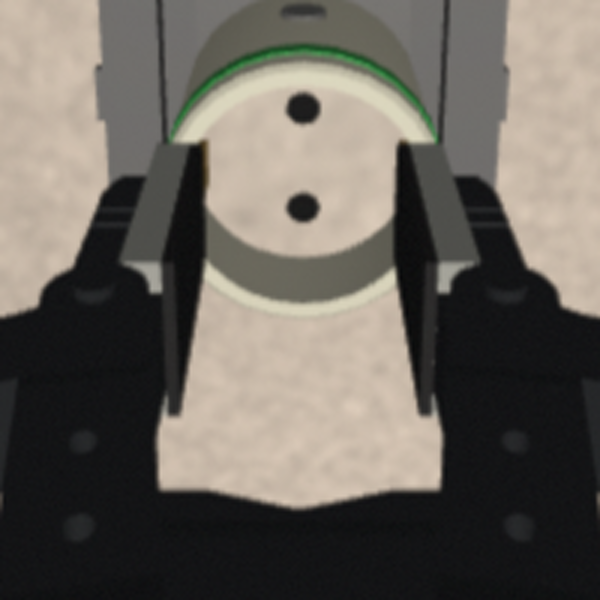

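The picture and depth show the finger tips about 19 mm behind the reported TCP, at z≈97 and just above the plug top, not 19 mm ahead of it. Nothing was touched. I'll reopen, go down about 38 mm further with a force guard, and grip again.

Run:
```python
from h import *
bot.servo_line([565.8,-240.8,95],speed=80)
bot.move_gripper(85,70)
print(bot.servo_line([565.8,-240.8,40],speed=50,until_force=6))
bot.move_gripper(30,70); s=bot.read_state(); print(s['ee_pos'],s['grip_width'],s['grip_force'],s['ft_force'],s['moment'],s['clock'])
c=snap('wrist'); cv2.imwrite('pics/grip.png',c['image'])
```

```text
False
[ 566.0778236  -240.86009332   40.50743691] 44.578910426094446 71.16832852363586 [-1.01018161  1.22489765  5.22099364] [0.13551766 0.06995023 0.0051012 ] 9.6917
```

View pics/grip.png

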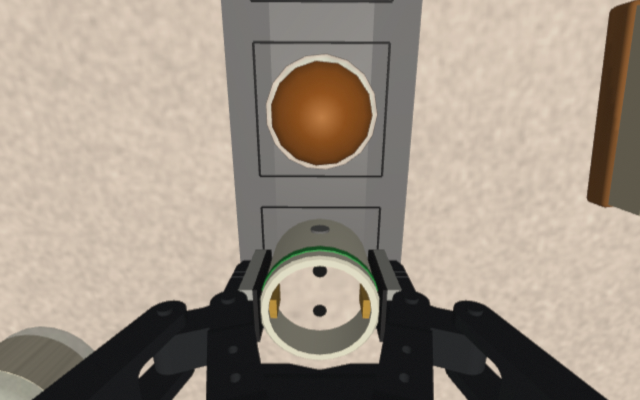

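It is gripped at 44.6 mm with 71 N. The plug origin sits 11.5 mm behind the reported TCP, so the pin tips are 24 mm ahead of it. Now the pull.

Run:
```python
from h import *
z0=40.5
o=bot.read_state()['tool_rot']
for dz,sp in ((10,20),(60,60),(170,120)):
    bot.servo_line([565.8,-240.8,z0+dz],speed=sp)
    s=bot.read_state(); print(s['ee_pos'],s['grip_width'],s['grip_force'],s['ft_force'],s['clock'])
bot.dwell(.2); c=snap('wrist'); np.save('held.npy',cloud(c)); cv2.imwrite('pics/held.png',c['image'])
n=np.array([-.563,-.105,.819]); n/=np.linalg.norm(n)
d=np.array([0,0,-1.]); ax=np.cross(d,-n); ax/=np.linalg.norm(ax)
q=R.from_rotvec(ax*np.arccos(d@-n))*R.from_euler('z',0)*rot(o)
t=np.array([659.1,211.3,118.3])+n*144
print(t,q.apply([0,0,1]),bot.ik(t+n*60,quat(q)),bot.ik(t,quat(q)))
```

```text
[ 566.15539975 -241.03351293   51.31317777] 44.359076237416 75.1271116733551 [ 0.00568993 -0.25742245  3.92595348] 10.4167
[ 565.59212253 -240.69870953  100.04079594] 44.678795199937596 75.17423272132874 [ 1.17844702 -0.36497304 -0.28249493] 11.4
[ 565.49301404 -240.67839422  209.54509752] 44.33968352257774 75.17412185668945 [ 0.55734448 -0.22187967 -0.34174639] 12.4667
[577.97748551 196.170579   236.30948378] [ 0.56402928  0.10470976 -0.81908903] [ 3.03568075e-01  1.19965121e-03  1.80525541e+00 -1.03151066e-01
  7.30198028e-01  4.28912620e-01] [ 0.29468188  0.12470611  1.7918199  -0.10973441  0.61984554  0.43407007]
```

View pics/held.png

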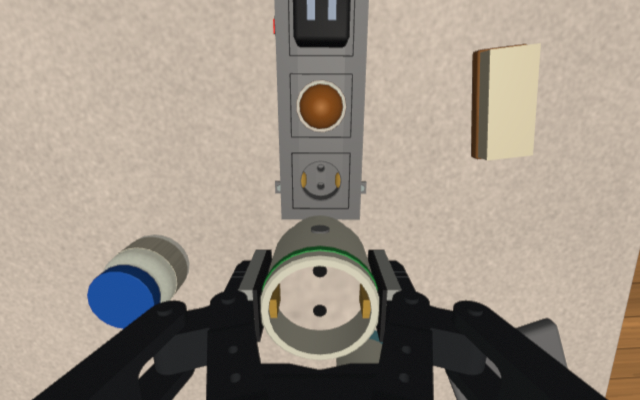

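The plug is out, the socket is empty at (320,180), and it sits in the fingers exactly as before the pull. The neighbours have not moved. Now presenting it to the lens.

Run:
```python
from h import *
n=np.array([-.563,-.105,.819]); n/=np.linalg.norm(n)
o=bot.read_state()['tool_rot']
tz=rot(o).apply([0,0,1]); ax=np.cross(tz,-n); ax/=np.linalg.norm(ax)
q=quat(R.from_rotvec(ax*np.arccos(tz@-n))*rot(o))
t=np.array([659.1,211.3,118.3])+n*144
bot.move_to(t+n*60,q); bot.servo_line(t,q,speed=50); bot.dwell(.5)
s=bot.read_state(); print(s['ee_pos']-t,rot(s['tool_rot']).apply([0,0,1]),s['grip_width'],s['grip_force'],s['ft_force'],s['clock'])
a=snap('wrist')['image']; b=cv2.resize(snap('scene')['image'][140:260,320:440],(300,300))
cv2.imwrite('pics/end.png',np.hstack([cv2.resize(a,(480,300)),b]))
```

```text
[-0.00817452  0.00796335  0.03245726] [ 0.56337104  0.10507903 -0.81949464] 44.653343891134526 75.05841135978699 [-0.26352434 -0.11663008 -0.91135288] 16.1667
```

View pics/end.png

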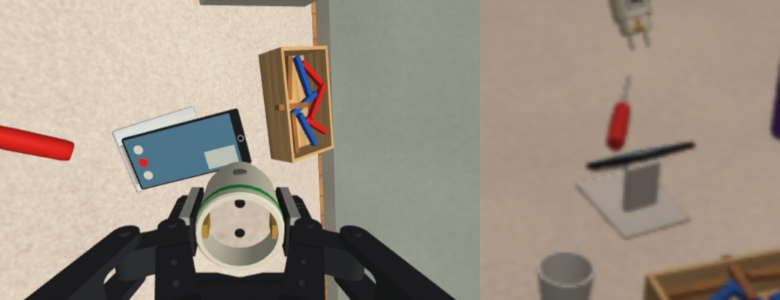

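The lens appears at (240,138) in the wrist half. I calculated (240,136) for a point on the tool axis 144 mm ahead of the TCP, so the pins are aligned. The grip is steady and the phone has not moved.

```bash
python3 -c "
from rig import bot
print(bot.finish_job())"
```

```text
the job is handed in; nothing more can be done
None
```

I pulled the smart plug straight up out of its socket and handed the job in with it held steady, pins pointing at the phone's lens and tips about 12 cm away by my measurements; the hand-in returned no verdict.

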